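# Register a freshly painted base plate in the square corner of a stencil board

## Task

The black base plate has to sit square on the stencil board before its stencil goes on. Pick up the wooden push stick and with it nudge the plate gently along the board, finishing with a steady, firm push of about half a second into the corner that bears on both battens at once, so that the plate is left flush against both; then lay the stick back flat on the cork mat. The paint is still soft: only the stick may touch the plate, the plate must stay flat on the board, and leave the paint tin, tape roll and screwdriver alone.

Things in the scene. Friction and masses are not known exactly. Their poses are not given: they have to be found in the camera images.
- board: white stencil board, 260 (x) x 220 (y) x 12 mm, fixed to the bench in front of the robot, turned by up to 17 degrees. Origin: centre of its underside, on the bench; z up. Two brown battens stand on it along its +x and +y edges and make a square inside corner. The plate rests on its top face, 12 mm above the bench
- far_batten: brown rigid hardwood batten on the board's +x side, 22 mm wide, 16 mm high above the board's top. Its guiding face looks to the board's -x and passes through point corner; it runs from 8 to 178 mm from the corner towards the board's -y (the first 8 mm stay open as a relief). Origin: on the guiding face at its +y end, at the board's top; axes as the board's
- left_batten: brown hardwood batten on the board's +y side, 22 mm wide, 16 mm high above the board top, rigid. Its guiding face looks to the board's -y and passes through point corner; it runs from 8 mm to 208 mm from the corner towards the board's -x. Origin: on the guiding face at its +x end, at the board top; axes as the board's
- corner (a point): point on the board's top face where the two guiding faces meet (95 mm in +x, 75 mm in +y from the board's centre); axes as the board's. A plate fully home has its centre at x = -70 mm, y = -50 mm from here, axes parallel to the board's, and its free outer corner at x = -140, y = -100 mm. Home means bearing on each batten with over 3 N, both at once, for 0.3 s
- plate: black plate, 140 (x) x 100 (y) x 8 mm, about 0.3 kg, a bare screw hole mark near each corner, loose on the board, centre 10 to 40 mm short of home each way, turned up to 14 degrees against the board. Origin: centre of its underside; x along the long side and the board's x. Slides at about 1 N (friction 0.3). Paint bruises if the stick presses over 20 N in all; about 7.5 N to each batten seats it
- stick: wooden push stick with an orange forked nose, 240 mm long, 28 mm high, 0.14 kg, lying on the cork mat. Pale straight shaft 24 mm wide with upright flat sides, from x = -120 to +93 mm. Origin: on its underside, under its centre of mass; x points to the nose, z up. Held level, its underside 2 mm above the board, the nose meets the plate's edge and not its top
- stick_grip (a point): where to hold the stick from above: on the shaft at its centre of mass, 22 mm above its underside, fingers closing across the 24 mm width. Axes as the stick's
- stick_notch (a point): deepest point of the orange nose's notch, 95 mm ahead of the stick's origin, 4 mm above its underside. The notch is a 90 degree bird's mouth seen from above, as high as the shaft: two faces at 45 degrees either side, out to prong tips at x = 115, y = +-20 mm (52 mm wide overall). It takes a square corner in the notch or a straight edge across both tips. Axes as the stick's
- mat: brown cork mat on the bench, 320 (x) x 160 (y) x 3 mm, fixed. Origin: centre of its underside. The stick starts on it and must end on it
- paint_tin: paint tin with black label, 72 mm across, 85 mm high, upright; leave alone. Origin: centre of its underside
- tape_roll: yellow roll of masking tape, 90 mm across, 24 mm high, lying flat; leave alone. Origin: centre of its underside
- screwdriver: screwdriver with orange handle, lying; leave alone. It lies along its own x
Mind the look-alikes: they are no part of the job. Of the things like the plate, leave any that is green or orange; of the rest the larger one is meant.

How it is judged:
By the outcome, as a careful person would: the job done as asked, in the order asked, and still so for the second after the job is handed in, with the robot touching nothing.
It also fails if it takes over 64 s, if anything falls off the work surface, if the arm or the gripper's body presses on something with over 40 N, if the wrist force passes 120 N, or if a joint passes its speed limit or range.

## Robot

A 6-joint arm with a two-finger parallel gripper is mounted at the origin on the work surface. World frame = base frame: x ahead of the robot, y to its left, z up, the work surface at z = 0. Lengths are in m, angles in rad, forces in N, time in s.
With the tool pointing down it reaches from about 0.275 to 0.875 m from the base axis. Payload 12.5 kg.
Tool frame: the origin (TCP) lies midway between the tips of the shut fingers; the grasp point (between the pads) lies 19 mm behind it (manip.pinch_z is the distance from the TCP to the grasp point, in m); y points along the fingers, z is the direction in which the jaws open and shut, and the axes are right-handed (so a half turn about y gives the same grasp; the last joint's range is limited). The gripper opens to 85 mm and grips with 20 to 120 N. Pads are 22 mm wide; open, the fingers measure 114 mm over their backs; the gripper's body (76 mm by 85 mm) begins 54 mm behind the grasp point. The pads swing forward as they close: fully open they stand 13 mm farther back than shut.
Start: joints at [1.076, 0.351, 1.652, -0, 1.139, -0.085], TCP at [0.219, 0.504, 0.231] pointing down, gripper open.
Joint ranges: [-2.75, 2.75], [-0.79, 2.1], [0.01, 2.65], [-1.57, 4.71], [0.07, 3.14], [-2.87, 2.87]. Speed limits (rad/s): [2.22, 2.22, 2.79, 3.14, 3.14, 3.14].

## Interface

Orientations are given as [roll, pitch, yaw] about the fixed x, y, z axes, in that order (R = Rz(yaw) Ry(pitch) Rx(roll)).
In Python, from station import monitor, imaging, job, look_for, cut_out, manip gives the robot as it stands.
- The arm moves only by the shell command python3 -m pendant 'ROWS'. ROWS is a JSON object of lists of equal length, an entry for each row: "gripper": the finger opening in m, from 0 to 0.0854; "xyz": the shift along the tool's x, y, z in m, a list of three; "angular": the turn, a rotation vector about the tool's x, y, z in degrees, a list of three. In form: {"gripper": [gripper, ...], "xyz": [[dx, dy, dz], ...], "angular": [[rx, ry, rz], ...]}. A call has 1 to 5 rows; each row is the pose to reach, as a shift and turn from the pose measured when the call began, along the tool's axes at that moment; what a row does not reach only later rows make up. A row lasts 1/10 s, in which the tool goes at most 50 mm and 8.59 degrees, less where a joint would pass 70% of its speed; a pose out of reach is approached as far as the arm can. A call with a gripper value outside its range is refused whole. The fingers move at their own pace and stop on an object; the grip force is fixed at half the most. Time passes only in rows, so rows that repeat a pose let the fingers close. It gives the time, the measured TCP pose, the force and the opening at its end, in the units of the state.
- monitor.get_state(): the state, without advancing time (a new reading comes with each control period).
- imaging.read_camera(name): name is "scene" or "top"; returns a dict with "img" (400x640x3 uint8, red, green, blue), "vfov" (degrees; the focal length in pixels is half the picture's height over the tangent of half this angle, whatever the lens; pixels are square), "cx", "cy" (the principal point, pixels), "k1" (the pictures are not rectified: a ray, as slopes to the right and down, at radius r is drawn at 1 + k1 r^2 times it, then the intrinsics apply), "world_from_camera" (4x4, takes a point from camera to world coordinates). Camera axes: x right, y down, z forward; pixel columns grow to the right and rows downward; lengths in m; the calibration is good to about 2 mm. A picture is of the moment at which its call begins. There is no depth.
- job.sign_off(): hands the job in, once; it reports no verdict.
Trained networks look in the newest picture that a camera, given by its name, has taken for a name from the list of things; names that differ only in an ending like _2 or _b are one class to them, and where a whole thing is asked for, a point or a joint stands for the part that bears it (a point fixed in the world has none). Each returns a list of dicts, best first, with "p" (0 to 1); they miss things now and then, are a little off and sometimes report something else, mostly with a low value. They report only what shows in the picture. A call takes as long as a camera call. They do not tell look-alikes from the thing itself.
- look_for(camera, label): "xy" ([column, row] in pixels, amid what is visible of it).
- cut_out(camera, label): "pixels" (400x640 bool, what is visible of it) and "xy" ([column, row] in pixels, amid what is visible of it).
The state is a dict: "time_s": time; "joint_pos": joint angles; "joint_vel": joint speeds; "joint_efforts": joint torques, N m; "tcp_pos": TCP position; "orientation": TCP orientation; "ft_force": force on the tool from outside, world axes, zero at the start; "moment": the same for the moment, N m; "grip_width": finger opening in m.
Only numpy, scipy, OpenCV 4.12 (cv2) and the standard library are available. Lean on these libraries where they do the work, as an engineer would, in place of code of your own. Each camera call takes 0.05 s, during which the arm holds its last target. There are 200 camera calls.

## Working session

There is one attempt and no reset: what is moved stays moved. The work goes in short steps, Python scripts to look and compute and a shell command to move; the robot and the scene stay as the last step left them, time stands still between calls to the robot, and variables do not carry over. Pictures are saved under pics/ and viewed, about 8 in all and at most 12, crops included, and the job is handed in when it is done.

```bash
ls; mkdir -p pics; cat > h.py <<'E'
import numpy as np, cv2
from station import monitor, imaging, job, look_for, cut_out, manip
def cam(n):
    c=imaging.read_camera(n); f=200/np.tan(np.radians(c['vfov'])/2); c['f']=f
    return c
def ray(c,uv):
    uv=np.atleast_2d(np.array(uv,float)); d=(uv-[c['cx'],c['cy']])/c['f']; s=d.copy()
    for _ in range(20): s=d/(1+c['k1']*(s**2).sum(1,keepdims=True))
    T=np.array(c['world_from_camera']); return T[:3,3],np.c_[s,np.ones(len(s))]@T[:3,:3].T
def onz(c,uv,z):
    o,d=ray(c,uv); return o+d*((z-o[2])/d[:,2])[:,None]
def proj(c,P):
    T=np.array(c['world_from_camera']); p=(np.atleast_2d(P)-T[:3,3])@T[:3,:3]; s=p[:,:2]/p[:,2:]
    return s*(1+c['k1']*(s**2).sum(1,keepdims=True))*c['f']+[c['cx'],c['cy']]
def save(c,n): cv2.imwrite(f'pics/{n}.png',c['img'][:,:,::-1])
E
python3 - <<'E'
from h import *
print(monitor.get_state(),manip.pinch_z)
for n in('scene','top'):
    c=cam(n); save(c,n+'0'); print(n,c['f'],c['k1'],np.round(c['world_from_camera'],3).tolist())
    for l in('plate','stick','board','mat','far_batten','left_batten','paint_tin','tape_roll','screwdriver'):
        r=look_for(n,l); print(l,[(np.round(q['xy']).tolist(),round(q['p'],2),np.round(onz(c,q['xy'],.015)[0][:2],3).tolist()) for q in r])
E
```

```text
pics
{'time_s': 0.0, 'joint_pos': array([ 1.07641234e+00,  3.51210974e-01,  1.65240412e+00, -1.24711577e-05,
        1.13910438e+00, -8.45834554e-02]), 'joint_vel': array([-0.00057021, -0.00132877, -0.00083489,  0.00138274, -0.00052923,
        0.00053625]), 'joint_efforts': array([ 3.34854631e-04, -5.06109846e+01, -2.91406864e+01, -6.76428999e-05,
        4.57377799e-03, -1.40199020e-05]), 'tcp_pos': array([0.21895226, 0.50418855, 0.23077985]), 'orientation': array([-1.57192007e+00,  8.39156473e-05, -4.09795358e-01]), 'ft_force': array([ 0.34971658,  0.70074605, -0.24117314]), 'moment': array([-0.01278753, -0.01513573, -0.00397179]), 'grip_width': 0.08551147455866977} 0.0187
scene 449.71171576730575 -0.10621918140141631 [[0.089, 0.648, -0.757, 1.604], [0.996, -0.071, 0.056, -0.026], [-0.018, -0.759, -0.651, 0.903], [0.0, 0.0, 0.0, 1.0]]
plate [([410.0, 232.0], 0.83, [0.738, 0.278]), ([334.0, 265.0], 0.68, [0.838, 0.054]), ([391.0, 176.0], 0.64, [0.483, 0.274]), ([327.0, 201.0], 0.62, [0.584, 0.058])]
stick [([218.0, 199.0], 0.71, [0.537, -0.274])]
board [([327.0, 218.0], 0.72, [0.65
[... 463 characters left out ...]
4, 0.398], [-1.0, 0.006, 0.007, 0.05], [-0.008, -0.184, -0.983, 1.202], [0.0, 0.0, 0.0, 1.0]]
plate [([317.0, 125.0], 0.9, [0.825, 0.065]), ([321.0, 215.0], 0.78, [0.572, 0.054]), ([235.0, 255.0], 0.61, [0.467, 0.282]), ([240.0, 164.0], 0.56, [0.714, 0.275])]
stick [([442.0, 233.0], 0.93, [0.521, -0.266])]
board [([336.0, 207.0], 0.64, [0.593, 0.015])]
mat [([450.0, 247.0], 0.64, [0.486, -0.284]), ([287.0, 218.0], 0.26, [0.564, 0.146])]
far_batten [([328.0, 168.0], 0.81, [0.702, 0.035])]
left_batten [([287.0, 216.0], 0.68, [0.571, 0.145])]
paint_tin [([410.0, 136.0], 0.67, [0.791, -0.192]), ([326.0, 170.0], 0.5, [0.694, 0.04])]
tape_roll []
screwdriver [([173.0, 306.0], 0.59, [0.335, 0.44])]
```

View pics/top0.png

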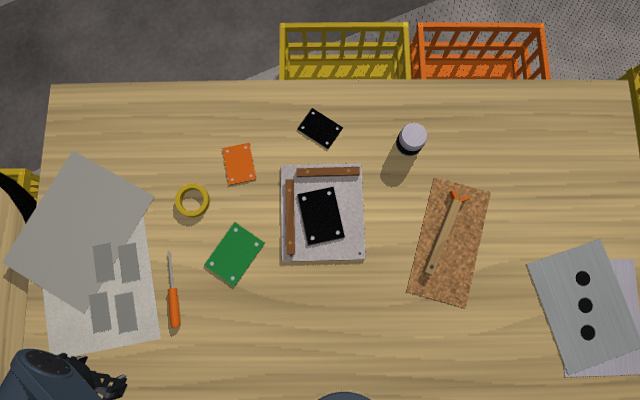

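View pics/scene0.png

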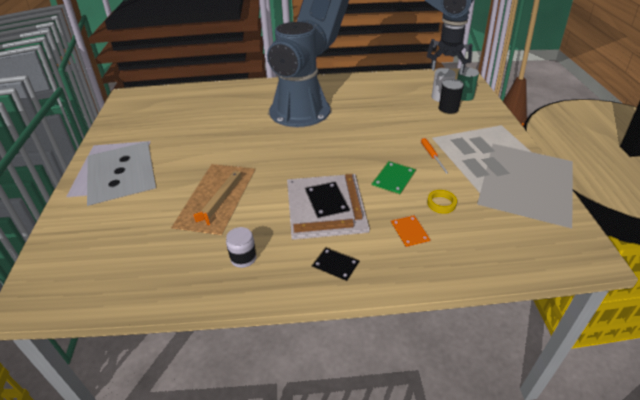

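The top picture shows the black plate on the board at (321,215), with battens at (328,170) and (288,216). The stick runs from (430,272) to its nose at (458,196) on the mat, and the tin is at (411,138). The small black plate at (320,127) is the look-alike. Next I fit poses to the masks.

```bash
cat > fit.py <<'E'
from h import *
from scipy.optimize import minimize
def boxpts(x0,x1,y0,y1,z0,z1): return np.array([[x,y,z] for x in(x0,x1) for y in(y0,y1) for z in(z0,z1)],float)
PARTS={'plate':([boxpts(-.07,.07,-.05,.05,0,.008)],.012),
'far_batten':([boxpts(0,.022,-.170,0,0,.016)],.012),'left_batten':([boxpts(-.2,0,0,.022,0,.016)],.012),
'mat':([boxpts(-.16,.16,-.08,.08,0,.003)],0.),
'stick':([boxpts(-.12,.095,-.012,.012,0,.028),boxpts(.093,.115,-.026,.026,0,.028)],.003)}
def world(P,q): c,s=np.cos(q[2]),np.sin(q[2]); return np.c_[P[:,0]*c-P[:,1]*s+q[0],P[:,0]*s+P[:,1]*c+q[1]]
def fit(views,parts,z,q0):
    S=8
    def cost(q):
        t=0
        for c,m in views:
            v,u=np.where(m); a,b=u.min()-8,v.min()-8; w,h=u.max()-a+9,v.max()-b+9
            M=cv2.resize(m[b:b+h,a:a+w].astype(np.uint8),(w*S,h*S),interpolation=cv2.INTER_NEAREST)
            R=np.zeros_like(M)
            for P in parts:
                p=proj(c,np.c_[world(P,q),P[:,2]+z]); p=((p-[a,b]+.5)*S).astype(np.float32)
                cv2.fillConvexPoly(R,np.round(cv2.convexHull(p)).astype(np.int32),1)
            t+=1-(M&R).sum()/max((M|R).sum(),1)
        return t/len(views)
    best=min((minimize(cost,np.r_[q0[:2],th],method='Nelder-Mead',options=dict(initial_simplex=np.r_[q0[:2],th]+np.array([[0,0,0],[.012,0,0],[0,.012,0],[0,0,.08]]),xatol=1e-4,fatol=1e-4)) for th in q0[2:]),key=lambda r:r.fun)
    return best.x,best.fun
def mask(n,l,c,guess):
    r=cut_out(n,l); uv=proj(c,guess)[0]
    r=[q for q in r if np.linalg.norm(np.array(q['xy'])-uv)<25]
    return r[0]['pixels'] if r else None
E
cat > m0.py <<'E'
from fit import *
cs={n:cam(n) for n in('top','scene')}
G={'plate':([.578,.055],[0,.2]),'far_batten':([.695,.036],[0,.1]),'left_batten':([.57,.142],[0,.1]),'stick':([.523,-.267],[-.35,-.2]),'mat':([.49,-.284],[-.2])}
off={'far_batten':[-.011,.085],'left_batten':[.1,-.011]}
for l,(g,th) in G.items():
    vs=[]
    for n in cs:
        cam(n); m=mask(n,l,cs[n],[*g,.02])
        if m is None: print(l,n,'none'); continue
        g0=np.array(g)+off.get(l,[0,0]); vs.append((cs[n],m))
        q,f=fit([(cs[n],m)],*PARTS[l],[*g0,*th]); print(l,n,m.sum(),np.round(q[:2],4),round(np.degrees(q[2]),1),round(f,3))
    if len(vs)>1: q,f=fit(vs,*PARTS[l],[*g0,*th]); print(l,'both',np.round(q[:2],4),round(np.degrees(q[2]),1),round(f,3))
E
python3 m0.py
```

```text
plate top 2050 [0.5706 0.0572] 10.5 0.042
plate scene 1128 [0.5699 0.0575] 11.6 0.052
plate both [0.5704 0.0575] 11.3 0.047
far_batten top none
far_batten scene 582 [0.6772 0.1222] 1.0 0.09
left_batten top 696 [0.6674 0.13  ] 1.5 0.112
left_batten scene 338 [0.6678 0.1291] 0.7 0.127
left_batten both [0.6674 0.1298] 1.1 0.125
stick top 890 [ 0.5248 -0.2707] -25.0 0.214
stick scene 612 [ 0.5204 -0.2665] -22.9 0.262
stick both [ 0.5191 -0.2678] -24.5 0.246
mat top 6150 [ 0.5027 -0.2872] -16.1 0.149
mat scene 2475 [ 0.5027 -0.284 ] -16.1 0.273
mat both [ 0.503  -0.2864] -16.0 0.216
```

```bash
cat > m1.py <<'E'
from fit import *
cs={n:cam(n) for n in('top','scene')}
B=[PARTS['far_batten'][0][0]+[0,-.008,0],PARTS['left_batten'][0][0]+[-.008,0,0]]
vs=[];ov={}
for n in cs:
    c=cs[n];cam(n); a=mask(n,'far_batten',c,[.688,.036,.02]);cam(n); b=mask(n,'left_batten',c,[.57,.142,.02])
    if a is not None and b is not None: vs.append((c,a|b)); q,f=fit(vs[-1:],B,.012,[.676,.13,0.02]); print('corner',n,np.round(q[:2],4),round(np.degrees(q[2]),2),round(f,3))
    else: print(n,'miss',a is None,b is None)
q,f=fit(vs,B,.012,[.676,.13,0.02]);print('corner',np.round(q[:2],4),round(np.degrees(q[2]),2),round(f,3))
def draw(im,c,parts,z,q,k,a,b,col):
    for P in parts:
        p=proj(c,np.c_[world(P,q),P[:,2]+z]); p=((p-[a,b]+.5)*k)
        for i,j in((1,3),(3,7),(7,5),(5,1)): cv2.line(im,tuple(np.int32(p[i])),tuple(np.int32(p[j])),col,1)
c=cs['top'];k=4
tiles=[]
for a,b in((265,150),(395,170)):
    im=cv2.resize(c['img'][b:b+140,a:a+100,::-1],None,fx=k,fy=k,interpolation=cv2.INTER_CUBIC)
    draw(im,c,B,.012,q,k,a,b,(0,255,0)); draw(im,c,*PARTS['plate'],[.5704,.0575,np.radians(11.1)],k,a,b,(0,255,0))
    draw(im,c,*PARTS['stick'],[.5225,-.268,np.radians(-24)],k,a,b,(255,255,0)); draw(im,c,*PARTS['mat'],[.503,-.286,np.radians(-16)],k,a,b,(255,0,0)); tiles.append(im)
cv2.imwrite('pics/ov1.png',np.hstack(tiles))
E
python3 m1.py
```

```text
corner top [0.6767 0.131 ] 1.61 0.108
scene miss True False
corner [0.6767 0.131 ] 1.61 0.108
```

View pics/ov1.png

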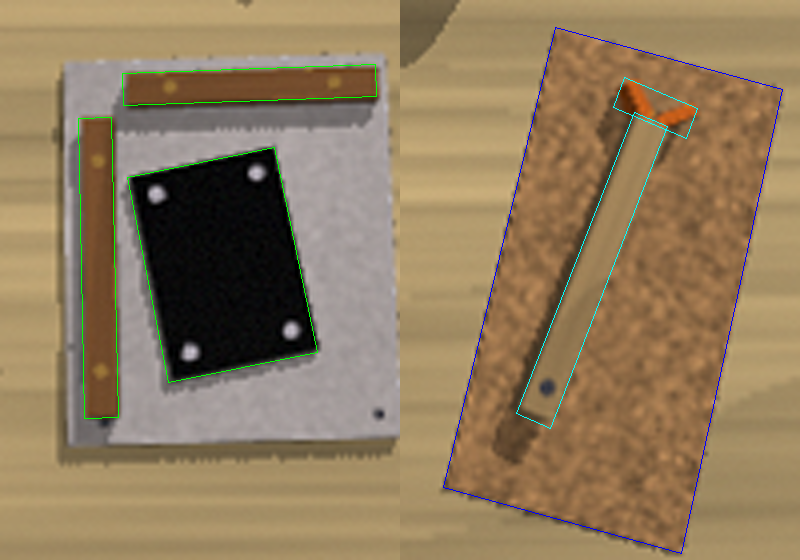

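The overlay fits the plate and battens to about 1 px; the stick fit is slightly off because of its shadow, but good enough to grasp. Poses:
- **Corner:** (.6767, .131), board turned 1.6°.
- **Plate:** (.5704, .0575), turned 11°.
- **Stick:** about (.523, -.268), yaw about -23.5°.

The tool yaw already matches the stick, so I move above it.

```bash
cat > t.py <<'E'
import sys; from h import *
from scipy.spatial.transform import Rotation as Ro
def go(x,y,z,yaw):
    s=monitor.get_state(); R=Ro.from_euler('xyz',s['orientation']); T=Ro.from_euler('xyz',[-np.pi/2,0,np.radians(yaw)])
    print('  xyz',np.round(R.inv().apply(np.array([x,y,z])-s['tcp_pos']),4).tolist(),'ang',np.round((R.inv()*T).as_rotvec(degrees=True),2).tolist())
def st():
    s=monitor.get_state(); print(round(s['time_s'],2),np.round(s['tcp_pos'],4),np.round(np.degrees(s['orientation']),2),'F',np.round(s['ft_force'],2),'w',round(s['grip_width'],4))
if __name__=='__main__': st(); go(*map(float,sys.argv[1:5]))
E
python3 -m pendant '{"gripper":[0.085,0.085,0.085,0.085,0.085],"xyz":[[0.586,0,-0.587],[0.586,0,-0.587],[0.586,0,-0.587],[0.586,0,-0.587],[0.586,0,-0.587]],"angular":[[0,0,0],[0,0,0],[0,0,0],[0,0,0],[0,0,0]]}'; python3 t.py .523 -.268 .15 -23.5
```

```text
time_s: 3.1
tcp_pos: [0.3109, 0.27, 0.2314]
orientation: [-1.57, -0.0, -0.409]
ft_force: [1.6, 0.1, 0.6]
grip_width: 0.085
3.1 [0.3109 0.27   0.2314] [-8.998e+01 -2.000e-02 -2.345e+01] F [1.62 0.14 0.65] w 0.085
  xyz [0.4087, 0.0814, -0.4092] ang [-0.02, 0.05, 0.02]
```

```bash
python3 -m pendant '{"gripper":[0.085,0.085,0.085,0.085,0.085],"xyz":[[0.409,0,-0.409],[0.409,0,-0.409],[0.409,0,-0.409],[0.409,0,-0.409],[0.409,0,-0.409]],"angular":[[0,0,0],[0,0,0],[0,0,0],[0,0,0],[0,0,0]]}'; python3 t.py .523 -.268 .15 -23.5
```

```text
time_s: 3.6
tcp_pos: [0.4027, 0.0371, 0.2317]
orientation: [-1.57, -0.001, -0.409]
ft_force: [0.4, 0.1, 0.0]
grip_width: 0.0852
3.6 [0.4027 0.0371 0.2317] [-8.995e+01 -8.000e-02 -2.345e+01] F [0.39 0.1  0.05] w 0.0852
  xyz [0.2317, 0.0818, -0.2321] ang [-0.05, 0.05, 0.08]
```

```bash
python3 -m pendant '{"gripper":[0.085,0.085,0.085,0.085,0.085],"xyz":[[0.232,0.03,-0.232],[0.232,0.05,-0.232],[0.232,0.08,-0.232],[0.232,0.08,-0.232],[0.232,0.08,-0.232]],"angular":[[0,0,0],[0,0,0],[0,0,0],[0,0,0],[0,0,0]]}';python3 t.py .523 -.268 .11 -23.5
```

```text
time_s: 4.1
tcp_pos: [0.4918, -0.1893, 0.1766]
orientation: [-1.57, -0.002, -0.41]
ft_force: [1.6, 0.2, 0.7]
grip_width: 0.0848
4.1 [ 0.4918 -0.1893  0.1766] [-89.94  -0.1  -23.48] F [1.59 0.18 0.7 ] w 0.0848
  xyz [0.0598, 0.0666, -0.0599] ang [-0.06, 0.02, 0.1]
```

```bash
python3 -m pendant '{"gripper":[0.085,0.085,0.085,0.085,0.085],"xyz":[[0.060,0.06,-0.060],[0.060,0.066,-0.060],[0.060,0.1,-0.060],[0.060,0.13,-0.060],[0.060,0.14,-0.060]],"angular":[[0,0,0],[0,0,0],[0,0,0],[0,0,0],[0,0,0]]}';python3 t.py .523 -.268 .008 -23.5
```

```text
time_s: 4.6
tcp_pos: [0.5217, -0.2676, 0.0335]
orientation: [-1.569, 0.003, -0.41]
ft_force: [0.2, 0.8, 0.4]
grip_width: 0.0852
4.6 [ 0.5217 -0.2676  0.0335] [-89.9    0.17 -23.51] F [0.17 0.81 0.38] w 0.0852
  xyz [0.0014, 0.0255, 0.0001] ang [-0.1, -0.01, -0.17]
```

```bash
python3 - <<'E'
from h import *
c=cam('top'); b=cam('scene')
k=4; im=cv2.resize(c['img'][170:310,395:495,::-1],None,fx=k,fy=k,interpolation=cv2.INTER_CUBIC)
cv2.imwrite('pics/above.png',np.hstack([im,cv2.resize(b['img'][120:260,165:265,::-1],None,fx=k,fy=k)]))
E
```

```text
(no output)
```

View pics/above.png

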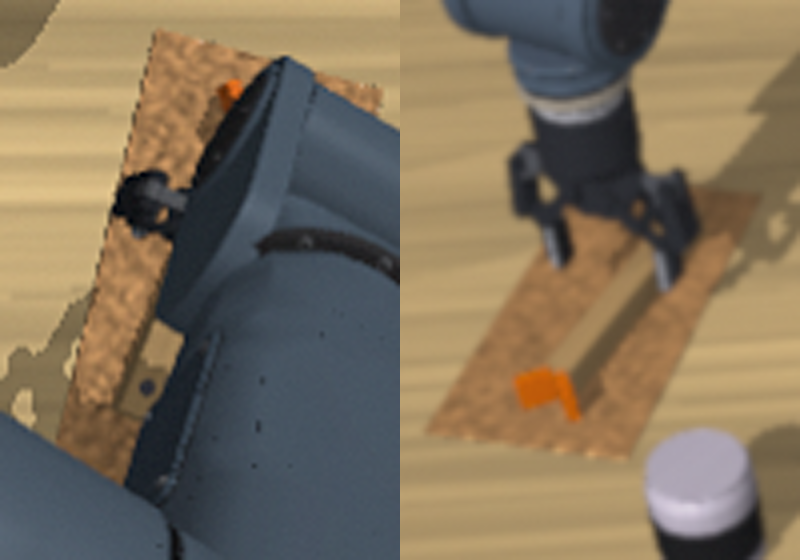

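In the scene half (right), the fingers at (560,260) and (665,285) straddle the shaft clear on both sides, so I descend and close.

```bash
python3 -m pendant '{"gripper":[0.085,0.085,0.02,0.02,0.02],"xyz":[[0.001,0.02,0],[0.001,0.0255,0],[0.001,0.0255,0],[0.001,0.0255,0],[0.001,0.0255,0]],"angular":[[0,0,0],[0,0,0],[0,0,0],[0,0,0],[0,0,0]]}';python3 -m pendant '{"gripper":[0.015,0.015,0.015],"xyz":[[0,0,0],[0,0,0],[0,0,0]],"angular":[[0,0,0],[0,0,0],[0,0,0]]}'; python3 t.py .523 -.268 .1 -23.5
```

```text
time_s: 5.2
tcp_pos: [0.5242, -0.2683, 0.0115]
orientation: [-1.57, -0.001, -0.409]
ft_force: [0.2, 0.2, 0.3]
grip_width: 0.0438
time_s: 5.5
tcp_pos: [0.5248, -0.2687, 0.0126]
orientation: [-1.57, -0.003, -0.409]
ft_force: [-0.9, 1.4, 7.5]
grip_width: 0.0226
5.5 [ 0.5248 -0.2687  0.0126] [-89.95  -0.17 -23.46] F [-0.86  1.36  7.49] w 0.0226
  xyz [-0.0017, -0.0874, -0.0] ang [-0.05, 0.04, 0.17]
```

TCP is at 12.6 mm instead of 8 with 7.5 N upward, so the grip may be high. I'll reopen and go lower.

```bash
python3 -m pendant '{"gripper":[0.06,0.06,0.06,0.06],"xyz":[[0,0,0],[0,0.003,0],[0,0.006,0],[0,0.006,0]],"angular":[[0,0,0],[0,0,0],[0,0,0],[0,0,0]]}'; python3 t.py .523 -.268 .006 -23.5
```

```text
time_s: 5.9
tcp_pos: [0.5245, -0.2685, 0.006]
orientation: [-1.57, -0.002, -0.41]
ft_force: [-0.2, -0.5, -0.6]
grip_width: 0.0599
5.9 [ 0.5245 -0.2685  0.006 ] [-89.94  -0.11 -23.46] F [-0.23 -0.51 -0.61] w 0.0599
  xyz [-0.0016, 0.0, -0.0002] ang [-0.06, 0.04, 0.11]
```

```bash
python3 -m pendant '{"gripper":[0.015,0.015,0.015,0.015,0.015],"xyz":[[0,0,0],[0,0,0],[0,0,0],[0,0,0],[0,0,0]],"angular":[[0,0,0],[0,0,0],[0,0,0],[0,0,0],[0,0,0]]}'; python3 t.py .523 -.268 .1 -23.5
```

```text
time_s: 6.4
tcp_pos: [0.5246, -0.2686, 0.0061]
orientation: [-1.57, -0.002, -0.41]
ft_force: [-1.2, 0.2, 2.6]
grip_width: 0.023
6.4 [ 0.5246 -0.2686  0.0061] [-89.94  -0.13 -23.47] F [-1.23  0.18  2.61] w 0.023
  xyz [-0.0015, -0.0939, -0.0] ang [-0.06, 0.03, 0.13]
```

Good grip at 22 mm. Lift, then carry and turn to a standoff off the plate's free corner.

```bash
python3 -m pendant '{"gripper":[0.015,0.015,0.015,0.015,0.015],"xyz":[[0,-0.02,0],[0,-0.05,0],[0,-0.09,0],[0,-0.09,0],[0,-0.09,0]],"angular":[[0,0,0],[0,0,0],[0,0,0],[0,0,0],[0,0,0]]}'; python3 t.py .433 -.121 .1 56
```

```text
time_s: 6.9
tcp_pos: [0.5245, -0.2686, 0.0965]
orientation: [-1.57, -0.003, -0.409]
ft_force: [-1.1, 0.4, -2.7]
grip_width: 0.0229
6.9 [ 0.5245 -0.2686  0.0965] [-89.95  -0.19 -23.46] F [-1.06  0.4  -2.7 ] w 0.0229
  xyz [-0.1427, -0.0039, 0.0989] ang [0.09, -79.46, 0.19]
```

```bash
python3 -m pendant '{"gripper":[0.015,0.015,0.015,0.015,0.015],"xyz":[[-0.143,-0.004,0.099],[-0.143,-0.004,0.099],[-0.143,-0.004,0.099],[-0.143,-0.004,0.099],[-0.143,-0.004,0.099]],"angular":[[0,-79.5,0],[0,-79.5,0],[0,-79.5,0],[0,-79.5,0],[0,-79.5,0]]}'; python3 t.py .433 -.121 .1 56
```

```text
time_s: 7.4
tcp_pos: [0.4299, -0.1181, 0.0987]
orientation: [-1.569, 0.001, 0.349]
ft_force: [0.3, -0.6, -1.9]
grip_width: 0.0227
7.4 [ 0.4299 -0.1181  0.0987] [-8.990e+01  5.000e-02  1.998e+01] F [ 0.28 -0.64 -1.88] w 0.0227
  xyz [0.002, -0.0013, -0.0038] ang [-0.12, -36.02, -0.02]
```

```bash
python3 -m pendant '{"gripper":[0.015,0.015,0.015,0.015,0.015],"xyz":[[0.002,0,-0.004],[0.002,0.01,-0.004],[0.002,0.03,-0.004],[0.002,0.05,-0.004],[0.002,0.05,-0.004]],"angular":[[0,-36,0],[0,-36,0],[0,-36,0],[0,-36,0],[0,-36,0]]}'; python3 t.py .433 -.121 .017 56
cat > look.py <<'E'
import sys; from fit import *
st=monitor.get_state(); tp=st['tcp_pos']; yaw=st['orientation'][2]
c=cam('top'); s=cam('scene'); name=sys.argv[1]
D=float(sys.argv[2]) if len(sys.argv)>2 else .0
zu=tp[2]-.0031
def draw(im,c,k,a,b,P,col):
    p=(proj(c,P)-[a,b]+.5)*k; cv2.polylines(im,[np.int32(p)],True,col,1)
N=np.array([[-.12,-.012],[.093,-.012],[.115,-.026],[.115,-.02],[.095,0],[.115,.02],[.115,.026],[.093,.012],[-.12,.012]])+[D,0]
W=np.c_[world(N,[tp[0],tp[1],yaw]),np.full(len(N),zu+.028)]
L=[]
for cc,(a,b,w,h) in((c,(270,155,130,140)),(s,(225,140,150,130))):
    k=400/w if w==130 else 3; k=3
    im=cv2.resize(cc['img'][b:b+h,a:a+w,::-1],None,fx=k,fy=k,interpolation=cv2.INTER_CUBIC); im0=im.copy()
    draw(im,cc,k,a,b,W,(255,255,0)); L.append(cv2.copyMakeBorder(im,0,420-im.shape[0],0,0,cv2.BORDER_CONSTANT))
cv2.imwrite(f'pics/{name}.png',np.hstack(L)[:,:800])
E
python3 look.py hand1
```

```text
time_s: 7.9
tcp_pos: [0.4332, -0.1138, 0.0456]
orientation: [-1.568, 0.018, 0.967]
ft_force: [-0.3, -0.8, -1.3]
grip_width: 0.0231
7.9 [ 0.4332 -0.1138  0.0456] [-89.84   1.06  55.38] F [-0.31 -0.77 -1.33] w 0.0231
  xyz [-0.0055, 0.0287, -0.004] ang [-0.17, -0.62, -1.06]
```

View pics/hand1.png

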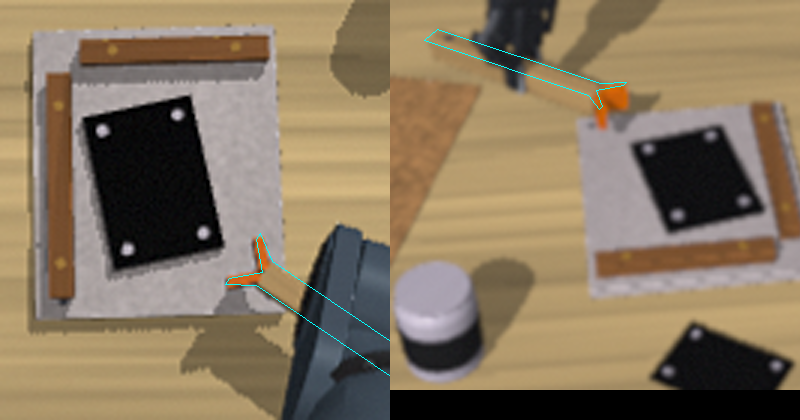

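The top view has the stick outline coinciding with the orange nose (prong tips at about (258,236) and (226,283)), so the stick is centred in the hand. The plate has not moved. Next I lower to board level.

```bash
python3 -m pendant '{"gripper":[0.015,0.015,0.015,0.015],"xyz":[[-0.0055,0.005,-0.004],[-0.0055,0.02,-0.004],[-0.0055,0.0278,-0.004],[-0.0055,0.0278,-0.004]],"angular":[[-0.2,-0.6,-1],[-0.2,-0.6,-1],[-0.2,-0.6,-1],[-0.2,-0.6,-1]]}'; cat > n.py <<'E'
# notch pose -> rows; args: list of "ahead,side,yaw" not used; prints move for notch target in corner frame
import sys; from t import *
C=np.array([.6767,.131]); th=np.radians(1.6); R2=np.array([[np.cos(th),-np.sin(th)],[np.sin(th),np.cos(th)]])
s=monitor.get_state(); y=s['orientation'][2]; n=s['tcp_pos'][:2]+.095*np.array([np.cos(y),np.sin(y)])
st(); print('notch in corner frame mm',np.round(1e3*(R2.T@(n-C)),1),'rel yaw',round(np.degrees(y)-1.6,2))
for a in sys.argv[1:]:
    x,yy,ry=map(float,a.split(',')); w=np.radians(ry+1.6); p=C+R2@np.array([x,yy])/1e3-.095*np.array([np.cos(w),np.sin(w)]); print(a); go(*p,.0178,ry+1.6)
E
# plate outer corner now in corner frame
python3 - <<'E'
import numpy as np
r=lambda d:np.array([[np.cos(d),-np.sin(d)],[np.sin(d),np.cos(d)]])
w=np.array([.5704,.0575])+r(np.radians(11.1))@[-.07,-.05]; print(w,1e3*r(np.radians(1.6)).T@(w-[.6767,.131]))
E
python3 n.py -- 2>/dev/null | head -3
```

```text
time_s: 8.4
tcp_pos: [0.4362, -0.1153, 0.0192]
orientation: [-1.579, 0.016, 0.974]
ft_force: [0.2, -0.9, -1.4]
grip_width: 0.0234
[ 0.51133561 -0.00504117] [-169.09840749 -131.37088575]
8.4 [ 0.4362 -0.1153  0.0192] [-90.44   0.94  55.79] F [ 0.22 -0.86 -1.37] w 0.0234
notch in corner frame mm [-191.7 -162.4] rel yaw 54.19
```

```bash
python3 -c "
from h import *;print(np.degrees(monitor.get_state()['joint_pos']).round(1))"; python3 n.py -175,-139.5,54.5 -168,-130,54.5 | tail -4
```

```text
[ -20.1   30.9  117.    -1.9   31.9 -164.3]
-175,-139.5,54.5
  xyz [0.0284, 0.0009, -0.0007] ang [0.44, -0.31, -0.94]
-168,-130,54.5
  xyz [0.0402, 0.0007, -0.0008] ang [0.44, -0.31, -0.94]
```

```bash
python3 -m pendant '{"gripper":[0.015,0.015,0.015,0.015],"xyz":[[0.010,0.0009,-0.0007],[0.020,0.0009,-0.0007],[0.0284,0.0009,-0.0007],[0.0284,0.0009,-0.0007]],"angular":[[0.44,-0.3,-0.94],[0.44,-0.3,-0.94],[0.44,-0.3,-0.94],[0.44,-0.3,-0.94]]}';python3 n.py -169,-131.5,54.5 -166,-128.5,54;python3 -c "
from h import *;print(np.degrees(monitor.get_state()['joint_pos']).round(1))"
```

```text
time_s: 8.8
tcp_pos: [0.4535, -0.0914, 0.0181]
orientation: [-1.572, -0.0, 0.98]
ft_force: [-0.4, 0.0, -1.2]
grip_width: 0.0231
8.8 [ 0.4535 -0.0914  0.0181] [-9.005e+01 -2.000e-02  5.616e+01] F [-0.44  0.01 -1.24] w 0.0231
notch in corner frame mm [-174.2 -138.7] rel yaw 54.56
-169,-131.5,54.5
  xyz [0.0089, 0.0003, 0.0] ang [0.05, 0.06, 0.02]
-166,-128.5,54
  xyz [0.0131, 0.0003, 0.0001] ang [0.05, 0.56, 0.02]
[ -17.2   31.8  115.4    0.    32.8 -163.3]
```

```bash
python3 -m pendant '{"gripper":[0.015,0.015,0.015,0.015,0.015],"xyz":[[0.003,0.0003,0],[0.006,0.0003,0],[0.009,0.0003,0],[0.011,0.0003,0],[0.013,0.0003,0]],"angular":[[0,0,0],[0,0,0],[0,0,0],[0,0.3,0],[0,0.6,0]]}';python3 n.py -162,-124,52 -158,-120,50 -154,-116,48.5 
```

```text
time_s: 9.3
tcp_pos: [0.4607, -0.0805, 0.0177]
orientation: [-1.571, -0.0, 0.969]
ft_force: [-0.9, -0.9, -1.6]
grip_width: 0.0232
9.3 [ 0.4607 -0.0805  0.0177] [-9.003e+01 -1.000e-02  5.553e+01] F [-0.89 -0.86 -1.56] w 0.0232
notch in corner frame mm [-165.9 -128.6] rel yaw 53.93
-162,-124,52
  xyz [0.0061, -0.0001, 0.0027] ang [0.03, 1.93, 0.01]
-158,-120,50
  xyz [0.0118, -0.0001, 0.0052] ang [0.03, 3.93, 0.01]
-154,-116,48.5
  xyz [0.0176, -0.0001, 0.0068] ang [0.03, 5.43, 0.01]
```

Contact is gentle at about 1.2 N. I push on while turning.

```bash
python3 -m pendant '{"gripper":[0.015,0.015,0.015,0.015,0.015],"xyz":[[0.003,0,0.0013],[0.006,0,0.0027],[0.009,0,0.004],[0.0118,0,0.0052],[0.0147,0,0.006]],"angular":[[0,1,0],[0,1.9,0],[0,2.9,0],[0,3.9,0],[0,4.7,0]]}';python3 n.py -152,-112.5,48 -148.5,-109,47 -146,-106,46.2 
```

```text
time_s: 9.8
tcp_pos: [0.464, -0.0647, 0.0177]
orientation: [-1.571, -0.0, 0.886]
ft_force: [-1.4, 0.2, -1.7]
grip_width: 0.0232
9.8 [ 0.464  -0.0647  0.0177] [-9.002e+01 -1.000e-02  5.075e+01] F [-1.41  0.23 -1.72] w 0.0232
notch in corner frame mm [-155.9 -117.8] rel yaw 49.15
-152,-112.5,48
  xyz [0.0066, -0.0001, 0.0024] ang [0.02, 1.15, 0.01]
-148.5,-109,47
  xyz [0.0116, -0.0001, 0.0037] ang [0.02, 2.15, 0.01]
-146,-106,46.2
  xyz [0.0155, -0.0001, 0.0051] ang [0.02, 2.95, 0.01]
```

```bash
sed -i 's/(270,155,130,140)/(275,160,95,110)/; s/k=3$/k=4/; s/420-/520-/; s/,(s,(225,140,150,130))/,(s,(285,165,90,75))/' look.py; python3 look.py p1
```

```text
(no output)
```

View pics/p1.png

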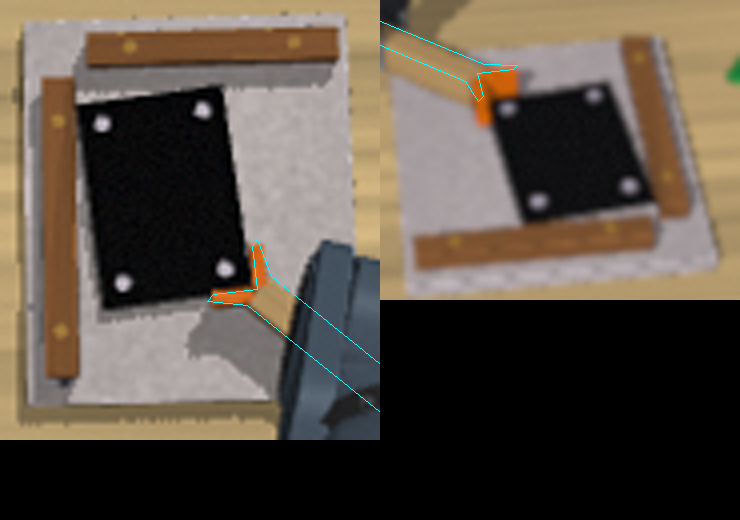

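The plate's corner sits in the notch at (258,288), the plate is turning square, and its far-left corner at (78,105) is close to the left batten. I continue.

```bash
python3 -m pendant '{"gripper":[0.015,0.015,0.015,0.015,0.015],"xyz":[[0.0022,0,0.0008],[0.0045,0,0.0017],[0.0066,0,0.0024],[0.009,0,0.003],[0.0116,0,0.0037]],"angular":[[0,0.5,0],[0,0.8,0],[0,1.2,0],[0,1.7,0],[0,2.2,0]]}';python3 n.py -146,-106,46 -144,-104,45.5 -142,-102,45
```

```text
time_s: 10.4
tcp_pos: [0.4688, -0.0531, 0.0177]
orientation: [-1.571, -0.0, 0.848]
ft_force: [-0.7, 0.1, -2.1]
grip_width: 0.023
10.4 [ 0.4688 -0.0531  0.0177] [-9.004e+01 -2.000e-02  4.856e+01] F [-0.72  0.11 -2.15] w 0.023
notch in corner frame mm [-148.1 -108.8] rel yaw 46.96
-146,-106,46
  xyz [0.0035, -0.0001, 0.002] ang [0.04, 0.96, 0.02]
-144,-104,45.5
  xyz [0.0064, -0.0001, 0.0027] ang [0.04, 1.46, 0.02]
-142,-102,45
  xyz [0.0092, -0.0001, 0.0034] ang [0.04, 1.96, 0.02]
```

```bash
python3 -m pendant '{"gripper":[0.015,0.015,0.015,0.015],"xyz":[[0.0018,0,0.001],[0.0035,0,0.002],[0.005,0,0.0024],[0.0064,0,0.0027]],"angular":[[0,0.5,0],[0,1,0],[0,1.2,0],[0,1.5,0]]}';python3 n.py -143,-103,45.2 -142,-102,45 -141,-101,45 -140,-100,45
```

```text
time_s: 10.8
tcp_pos: [0.471, -0.0464, 0.0178]
orientation: [-1.571, -0.0, 0.821]
ft_force: [-1.1, -0.9, -1.4]
grip_width: 0.0227
10.8 [ 0.471  -0.0464  0.0178] [-9.004e+01 -2.000e-02  4.705e+01] F [-1.11 -0.86 -1.38] w 0.0227
notch in corner frame mm [-143.9 -103.9] rel yaw 45.45
-143,-103,45.2
  xyz [0.0013, -0.0, 0.0004] ang [0.04, 0.25, 0.02]
-142,-102,45
  xyz [0.0027, -0.0, 0.0007] ang [0.04, 0.45, 0.02]
-141,-101,45
  xyz [0.0041, -0.0, 0.0007] ang [0.04, 0.45, 0.02]
-140,-100,45
  xyz [0.0055, -0.0, 0.0007] ang [0.04, 0.45, 0.02]
```

```bash
python3 -m pendant '{"gripper":[0.015,0.015,0.015],"xyz":[[0.0007,0,0.0002],[0.0014,0,0.0004],[0.002,0,0.0005]],"angular":[[0,0.2,0],[0,0.3,0],[0,0.45,0]]}';python3 n.py -142,-102,45 -141,-101,45
```

```text
time_s: 11.1
tcp_pos: [0.472, -0.0446, 0.0177]
orientation: [-1.571, -0.0, 0.813]
ft_force: [-1.3, -1.0, -1.3]
grip_width: 0.0228
11.1 [ 0.472  -0.0446  0.0177] [-9.003e+01 -2.000e-02  4.659e+01] F [-1.33 -1.05 -1.26] w 0.0228
notch in corner frame mm [-142.4 -102.6] rel yaw 44.99
-142,-102,45
  xyz [0.0007, -0.0001, 0.0002] ang [0.03, -0.01, 0.02]
-141,-101,45
  xyz [0.0021, -0.0001, 0.0002] ang [0.03, -0.01, 0.02]
```

```bash
python3 -m pendant '{"gripper":[0.015,0.015,0.015],"xyz":[[0.0006,0,0],[0.0012,0,0],[0.0015,0,0]],"angular":[[0,0,0],[0,0,0],[0,0,0]]}'; python3 n.py; python3 -m pendant '{"gripper":[0.015,0.015],"xyz":[[0.0005,0,0],[0.001,0,0]],"angular":[[0,0,0],[0,0,0]]}';python3 n.py
```

```text
time_s: 11.4
tcp_pos: [0.4725, -0.0442, 0.0177]
orientation: [-1.571, 0.001, 0.813]
ft_force: [-6.1, -11.3, 1.3]
grip_width: 0.0232
11.4 [ 0.4725 -0.0442  0.0177] [-9.001e+01  6.000e-02  4.657e+01] F [ -6.1  -11.27   1.28] w 0.0232
notch in corner frame mm [-141.8 -102.3] rel yaw 44.97
time_s: 11.6
tcp_pos: [0.4725, -0.0442, 0.0176]
orientation: [-1.57, 0.002, 0.813]
ft_force: [-8.0, -13.5, 2.2]
grip_width: 0.0229
11.6 [ 0.4725 -0.0442  0.0176] [-89.97   0.14  46.56] F [ -8.05 -13.46   2.16] w 0.0229
notch in corner frame mm [-141.8 -102.3] rel yaw 44.96
```

It is bearing on both: about 8 N in x and 13 N in y. I rebalance slightly to the right and hold around 11 N for half a second.

```bash
python3 -m pendant '{"gripper":[0.015,0.015],"xyz":[[0.0007,0,-0.0002],[0.0007,0,-0.0002]],"angular":[[0,0,0],[0,0,0]]}'; python3 n.py; cp look.py /dev/null; python3 - <<'E'
from fit import *
k=5;c=cam('top'); m=mask('top','plate',c,[.6081,.0791,.02])
if m is not None:
    q,f=fit([(c,m)],*PARTS['plate'],[.6081,.0791,.03]); print(np.round(q,4),np.degrees(q[2]),f)
a,b=275,160; im=cv2.resize(c['img'][b:b+110,a:a+95,::-1],None,fx=k,fy=k,interpolation=cv2.INTER_CUBIC); cv2.imwrite('pics/p2.png',im)
E
```

```text
time_s: 11.8
tcp_pos: [0.4727, -0.0444, 0.0176]
orientation: [-1.57, 0.004, 0.812]
ft_force: [-4.9, -8.1, 0.9]
grip_width: 0.023
11.8 [ 0.4727 -0.0444  0.0176] [-89.94   0.2   46.54] F [-4.94 -8.08  0.92] w 0.023
notch in corner frame mm [-141.6 -102.5] rel yaw 44.94
[0.6078 0.0781 0.0178] 1.0212635404779007 0.026512013256006606
```

View pics/p2.png

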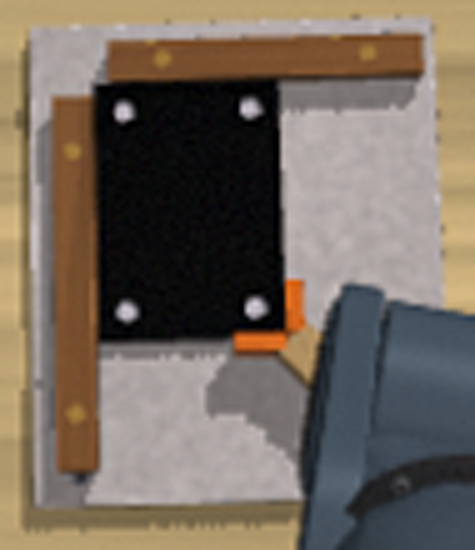

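The plate looks flush on both battens: its edges meet the left batten at x≈97 and the far batten at y≈80. The fit gives (.6078, .0781), against (.6081, .0791) for home. Now the steady firm push.

```bash
python3 -m pendant '{"gripper":[0.015,0.015,0.015,0.015],"xyz":[[0.0008,0,-0.0003],[0.0008,0,-0.0003],[0.0008,0,-0.0003],[0.0008,0,-0.0003]],"angular":[[0,0,0],[0,0,0],[0,0,0],[0,0,0]]}'; python3 n.py
```

```text
time_s: 12.3
tcp_pos: [0.4727, -0.0444, 0.0175]
orientation: [-1.569, 0.005, 0.812]
ft_force: [-5.4, -6.8, 1.4]
grip_width: 0.0229
12.3 [ 0.4727 -0.0444  0.0175] [-89.89   0.28  46.53] F [-5.44 -6.77  1.44] w 0.0229
notch in corner frame mm [-141.6 -102.6] rel yaw 44.93
```

```bash
python3 -m pendant '{"gripper":[0.015,0.015,0.015,0.015,0.015],"xyz":[[0.001,0,-0.0003],[0.001,0,-0.0003],[0.001,0,-0.0003],[0.001,0,-0.0003],[0.001,0,-0.0003]],"angular":[[0,0,0],[0,0,0],[0,0,0],[0,0,0],[0,0,0]]}'; python3 n.py
```

```text
time_s: 12.8
tcp_pos: [0.4727, -0.0444, 0.0174]
orientation: [-1.568, 0.007, 0.812]
ft_force: [-6.1, -7.9, 2.3]
grip_width: 0.0229
12.8 [ 0.4727 -0.0444  0.0174] [-89.82   0.37  46.53] F [-6.09 -7.89  2.31] w 0.0229
notch in corner frame mm [-141.6 -102.5] rel yaw 44.93
```

About 6.3 N and 7.7 N were held for half a second. I back straight off.

```bash
python3 -m pendant '{"gripper":[0.015,0.015,0.015,0.015,0.015],"xyz":[[-0.001,0,0],[-0.006,0,0],[-0.016,0,0],[-0.03,0,0],[-0.04,0,0]],"angular":[[0,0,0],[0,0,0],[0,0,0],[0,0,0],[0,0,0]]}'; python3 t.py .44 -.07 .1 46
```

```text
time_s: 13.3
tcp_pos: [0.444, -0.0743, 0.0176]
orientation: [-1.567, 0.007, 0.812]
ft_force: [0.1, -0.8, -1.4]
grip_width: 0.0227
13.3 [ 0.444  -0.0743  0.0176] [-89.79   0.39  46.51] F [ 0.06 -0.81 -1.35] w 0.0227
  xyz [-0.0002, -0.0823, 0.0062] ang [-0.2, 0.51, -0.39]
```

```bash
python3 -m pendant '{"gripper":[0.015,0.015,0.015,0.015],"xyz":[[-0.01,-0.04,0],[-0.01,-0.085,0],[-0.01,-0.085,0],[-0.01,-0.085,0]],"angular":[[0,0,0],[0,0,0],[-0.2,0,-0.4],[-0.2,0,-0.4]]}'; python3 - <<'E'
from fit import *
c=cam('top'); m=mask('top','plate',c,[.6081,.0791,.02])
if m is not None:
    q,f=fit([(c,m)],*PARTS['plate'],[.6081,.0791,.03]); print(np.round(q,4),np.degrees(q[2]),f)
k=6;a,b=278,160; im=cv2.resize(c['img'][b:b+85,a:a+90,::-1],None,fx=k,fy=k,interpolation=cv2.INTER_CUBIC); cv2.imwrite('pics/p3.png',im)
E
python3 t.py .520 -.272 .1 -22
```

```text
time_s: 13.7
tcp_pos: [0.4376, -0.0819, 0.1033]
orientation: [-1.572, -0.001, 0.811]
ft_force: [-0.3, -0.4, -2.1]
grip_width: 0.023
[0.6071 0.0786 0.0113] 0.6496052904058478 0.05047015470631211
13.8 [ 0.4368 -0.0814  0.1018] [-8.991e+01  3.000e-02  4.649e+01] F [ 0.05  0.23 -1.09] w 0.0231
  xyz [-0.0809, 0.0016, -0.1915] ang [-0.06, 68.49, -0.08]
```

View pics/p3.png

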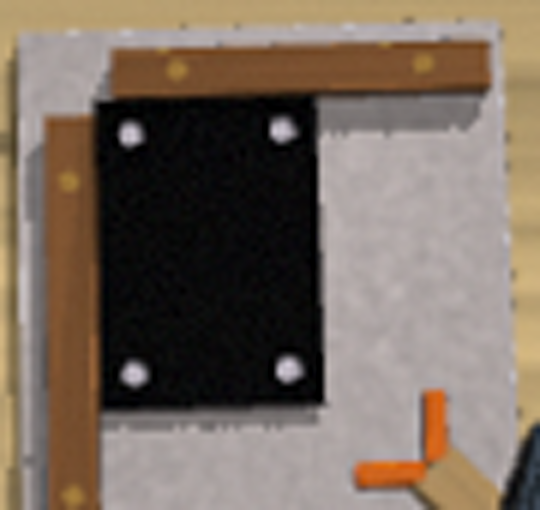

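The plate stayed home, with no board showing at the battens: its left edge is at x≈98 and its far edge at y≈98. Back to the mat.

```bash
python3 -m pendant '{"gripper":[0.015,0.015,0.015,0.015,0.015],"xyz":[[-0.081,0,-0.191],[-0.081,0,-0.191],[-0.081,0,-0.191],[-0.081,0,-0.191],[-0.081,0,-0.191]],"angular":[[0,68.5,0],[0,68.5,0],[0,68.5,0],[0,68.5,0],[0,68.5,0]]}';python3 t.py .520 -.272 .05 -22
```

```text
time_s: 14.3
tcp_pos: [0.5203, -0.2759, 0.0998]
orientation: [-1.571, 0.001, 0.053]
ft_force: [-0.8, 1.3, -2.2]
grip_width: 0.0229
14.3 [ 0.5203 -0.2759  0.0998] [-9.00e+01  8.00e-02  3.03e+00] F [-0.85  1.34 -2.15] w 0.0229
  xyz [-0.0001, 0.0498, 0.0039] ang [0.02, 25.03, -0.08]
```

```bash
python3 -m pendant '{"gripper":[0.015,0.015,0.015,0.015,0.015],"xyz":[[0,0.01,0.002],[0,0.025,0.004],[0,0.04,0.004],[0,0.05,0.004],[0,0.06,0.004]],"angular":[[0,25,0],[0,25,0],[0,25,0],[0,25,0],[0,25,0]]}';python3 t.py .520 -.272 .0075 -22
```

```text
time_s: 14.8
tcp_pos: [0.5195, -0.2717, 0.0381]
orientation: [-1.571, 0.003, -0.379]
ft_force: [0.9, 0.4, -1.2]
grip_width: 0.0224
14.8 [ 0.5195 -0.2717  0.0381] [-90.02   0.18 -21.72] F [ 0.88  0.43 -1.21] w 0.0224
  xyz [0.0007, 0.0306, -0.0001] ang [0.02, 0.28, -0.18]
```

```bash
python3 -m pendant '{"gripper":[0.015,0.015,0.015,0.015,0.015],"xyz":[[0,0.012,0],[0,0.022,0],[0,0.028,0],[0,0.0305,0],[0,0.0315,0]],"angular":[[0,0,-0.2],[0,0,-0.2],[0,0,-0.2],[0,0,-0.2],[0,0,-0.2]]}';python3 t.py .520 -.272 .006 -22
```

```text
time_s: 15.3
tcp_pos: [0.5195, -0.2717, 0.0066]
orientation: [-1.571, -0.001, -0.379]
ft_force: [0.6, 0.5, -0.8]
grip_width: 0.023
15.3 [ 0.5195 -0.2717  0.0066] [-9.002e+01 -3.000e-02 -2.170e+01] F [ 0.57  0.45 -0.83] w 0.023
  xyz [0.0006, 0.0006, -0.0001] ang [0.02, 0.3, 0.03]
```

Within about 0.5 mm of resting. I open, then rise.

```bash
python3 -m pendant '{"gripper":[0.025,0.035,0.06,0.06,0.06],"xyz":[[0,0.0008,0],[0,0.0006,0],[0,0,0],[0,0,0],[0,0,0]],"angular":[[0,0,0],[0,0,0],[0,0,0],[0,0,0],[0,0,0]]}';python3 -m pendant '{"gripper":[0.07,0.08,0.08,0.08,0.08],"xyz":[[0,-0.01,0],[0,-0.05,0],[0,-0.1,0],[0,-0.15,0],[0,-0.2,0]],"angular":[[0,0,0],[0,0,0],[0,0,0],[0,0,0],[0,0,0]]}'; python3 t.py .35 -.1 .25 -22
```

```text
time_s: 15.8
tcp_pos: [0.5196, -0.2717, 0.0068]
orientation: [-1.571, -0.001, -0.379]
ft_force: [-0.1, 0.6, -0.0]
grip_width: 0.0601
time_s: 16.3
tcp_pos: [0.5191, -0.2714, 0.2097]
orientation: [-1.571, -0.001, -0.379]
ft_force: [1.0, -0.9, 0.7]
grip_width: 0.08
16.3 [ 0.5191 -0.2714  0.2097] [-9.003e+01 -9.000e-02 -2.170e+01] F [ 1.   -0.89  0.74] w 0.08
  xyz [-0.2205, -0.0407, 0.0967] ang [0.03, 0.3, 0.09]
```

```bash
python3 -m pendant '{"gripper":[0.08,0.08,0.08,0.08,0.08],"xyz":[[-0.22,-0.04,0.1],[-0.22,-0.04,0.1],[-0.22,-0.04,0.1],[-0.22,-0.04,0.1],[-0.22,-0.04,0.1]],"angular":[[0,0,0],[0,0,0],[0,0,0],[0,0,0],[0,0,0]]}'; python3 - <<'E'
from fit import *
cs={n:cam(n) for n in('top','scene')}
for n,c in cs.items():
    m=mask(n,'plate',c,[.6081,.0791,.02])
    if m is not None: q,f=fit([(c,m)],*PARTS['plate'],[.6081,.0791,.03]); print(n,np.round(q,4),np.degrees(q[2]).round(2),round(f,3))
a=cs['top']['img'][120:310,265:505,::-1]; b=cs['scene']['img'][150:260,165:385,::-1]
a=cv2.resize(a,(560,443),interpolation=cv2.INTER_CUBIC); b=cv2.resize(b,(0,0),fx=1,fy=1)
cv2.imwrite('pics/end.png',np.hstack([a,cv2.copyMakeBorder(b,0,443-110,0,0,cv2.BORDER_CONSTANT)]))
E
```

```text
time_s: 16.8
tcp_pos: [0.3498, -0.0957, 0.25]
orientation: [-1.571, -0.002, -0.379]
ft_force: [0.2, 0.5, 0.8]
grip_width: 0.08
top [0.6081 0.0781 0.0188] 1.08 0.03
scene [0.5943 0.0773 0.0018] 0.1 0.121
```

View pics/end.png

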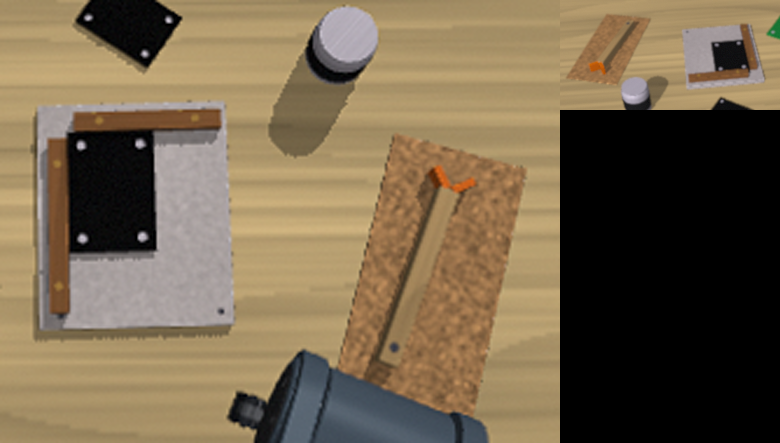

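The plate is flush against both battens, with its corner at (70,132). The stick lies flat, fully on the mat, and the arm is clear. The scene fit is biased because the far batten hides part of the plate.

```bash
python3 -c "
from station import job; print(job.sign_off())"
```

```text
the job is handed in; nothing more can be done
None
```

The job is handed in at about 17 s of the 64 s allowed. I picked up the stick, caught the plate's free corner in its notch, and slid and turned the plate into the corner. I finished with about half a second at 6–8 N on each batten, then laid the stick flat on the mat and moved the arm clear.

**Checks that agreed**
- **Plate position:** the last top-camera fit puts the plate at (0.608, 0.078), turned 1.1°. Home is (0.608, 0.079) and the board is turned about 1.6°, so they match within camera resolution. No board shows between the plate and either batten.
- **Stick and other items:** the stick lies fully on the mat. The paint tin and the small black look-alike were still in place in the last picture. The tape roll and screwdriver were out of that crop, but the arm never went near them after the first move away.

**Checks that disagreed or were less certain**
- **Push force:** one first-contact step peaked at about 15.7 N total. That is under 20 N as a combined force, but the x and y parts added separately come to about 21.5 N.
- **Scene camera:** its last plate fit was 14 mm short in x. The far batten hides part of the plate from that side, so I disregarded it.
- **First grasp:** it closed too high on the stick, so I reopened and gripped again lower before lifting.

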